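# Make up the pick-up order: clear the mat, slide the crate onto it, load the bottles

## Task

Make up the pick-up order: push the white tub off the blue mat so that it sits wholly on the yellow round spot, slide the grey divided crate so that it lies square and wholly on the blue mat, and stand every amber bottle upright in the crate, one to a cell. Keep the tub and the crate flat on the counter all the while (do not lift or tip them), and leave the blue tablet crusher where it stands.

Things in the scene. Friction and masses are not known exactly. Their poses are not given: they have to be found in the camera images.
- mat: dark blue rectangular pick-up mat printed on the counter, 205 x 281 mm, flat (about 1 mm, nothing to catch on). Origin at its centre on the counter; x along its short side, y along its long side
- disc: yellow round spot beside the mat, 130 mm in diameter, flat (about 1 mm). Origin at its centre
- crate: loose grey open crate, 157 (x) by 233 (y) by 45 mm high, about 0.5 kg, slides when pushed. Origin: centre of its underside. Walls, dividers and floor 5 mm thick; walls and dividers all reach 45 mm above the counter. 2 cells across x by 3 across y, each 71 mm square inside; cell centres at x = -38, +38 and y = -76, 0, +76 mm in its frame
- tub: squat white plastic tub with lid and pale green band, a plain round cylinder 92 mm in diameter and 70 mm high, about 0.35 kg, too wide to grip. Origin at the centre of its underside. It slides when pushed low down
- crusher: blue tablet crusher, upright cylinder 50 mm in diameter, 75 mm high, standing among the bottles; not part of the order. Origin at the centre of its underside
- bottle1: amber tablet bottle with white cap and paper label, round, 52 mm in diameter over its whole height of 85 mm, 0.14 kg, most of it low down, standing upright at the start; may be absent. Origin at the centre of its underside, z up through the cap
- bottle2: amber tablet bottle with white cap and paper label, round, 52 mm in diameter over its whole height of 85 mm, 0.14 kg, most of it low down, standing upright at the start; may be absent. Origin at the centre of its underside, z up through the cap
- bottle3: amber tablet bottle with white cap and paper label, round, 52 mm in diameter over its whole height of 85 mm, 0.14 kg, most of it low down, standing upright at the start; may be absent. Origin at the centre of its underside, z up through the cap
- bottle4: amber tablet bottle with white cap and paper label, round, 52 mm in diameter over its whole height of 85 mm, 0.14 kg, most of it low down, standing upright at the start; may be absent. Origin at the centre of its underside, z up through the cap
- bottle5: amber tablet bottle with white cap and paper label, round, 52 mm in diameter over its whole height of 85 mm, 0.14 kg, most of it low down, standing upright at the start; may be absent. Origin at the centre of its underside, z up through the cap
- bottle6: amber tablet bottle with white cap and paper label, round, 52 mm in diameter over its whole height of 85 mm, 0.14 kg, most of it low down, standing upright at the start; may be absent. Origin at the centre of its underside, z up through the cap
Not all that is in view belongs to the job. What is shaped like the bottle1 but red or turquoise is not meant.

How it is judged (in metres and radians):
At the end, for the whole second after the job is handed in: At rest: crate within 28 mm of the mat's centre along each mat axis and square to it within 0.22 rad; tub within 24 mm of the yellow spot's centre; every bottle present upright within 0.15 rad in a cell (a cell has room for one), its foot within 7 mm of the crate's floor (x of crate in the frame of mat between -0.028 and 0.028 m and y of crate in the frame of mat between -0.028 and 0.028 m and angle between the x axis of crate and the x axis of mat, either way round below 0.22 rad and angle between crate's own z axis and vertical below 0.05 rad and linear speed of each of crate, tub, bottle1, bottle2, bottle3, bottle4, bottle5, bottle6 below 0.02 m/s and horizontal distance between tub and disc below 0.024 m and angle between tub's own z axis and vertical below 0.1 rad and x of bottle1 in the frame of crate between -0.075 and 0.075 m and y of bottle1 in the frame of crate between -0.113 and 0.113 m and z of bottle1 in the frame of crate between -0.002 and 0.012 m and angle between each of bottle1, bottle2, bottle3, bottle4, bottle5, bottle6's own z axis and vertical below 0.15 rad and x of bottle2 in the frame of crate between -0.075 and 0.075 m and y of bottle2 in the frame of crate between -0.113 and 0.113 m and z of bottle2 in the frame of crate between -0.002 and 0.012 m and x of bottle3 in the frame of crate between -0.075 and 0.075 m and y of bottle3 in the frame of crate between -0.113 and 0.113 m and z of bottle3 in the frame of crate between -0.002 and 0.012 m and x of bottle4 in the frame of crate between -0.075 and 0.075 m and y of bottle4 in the frame of crate between -0.113 and 0.113 m and z of bottle4 in the frame of crate between -0.002 and 0.012 m and x of bottle5 in the frame of crate between -0.075 and 0.075 m and y of bottle5 in the frame of crate between -0.113 and 0.113 m and z of bottle5 in the frame of crate between -0.002 and 0.012 m and x of bottle6 in the frame of crate between -0.075 and 0.075 m and y of bottle6 in the frame of crate between -0.113 and 0.113 m and z of bottle6 in the frame of crate between -0.002 and 0.012 m); the robot touches nothing.
It fails at once if the crate is lifted more than 20 mm or tipped more than 0.2 rad (height (world z) of crate above 0.02 m or angle between crate's own z axis and vertical above 0.2 rad).
It fails at once if the tub is lifted more than 20 mm or tipped more than 0.3 rad (height (world z) of tub above 0.02 m or angle between tub's own z axis and vertical above 0.3 rad).
It fails at once if the crusher is shifted more than 40 mm (distance of crusher from where it was at the start of the episode above 0.04 m).
Of bottle1, bottle2, bottle3, bottle4, bottle5, bottle6 only 4 to 6 are there at a start; the rules pass over those that are not, and their reading is None.
At some moment in a run one of bottle1, bottle2, bottle3, bottle4, bottle5, bottle6 may be knocked a few centimetres aside while the robot is not near it.
It also fails if it takes over 210 s, if anything falls off the work surface, if the arm or the gripper's body presses on something with over 40 N, if the wrist force passes 120 N, or if a joint passes its speed limit or range.

## Robot

A 6-joint arm with a two-finger parallel gripper is mounted at the origin on the work surface. World frame = base frame: x ahead of the robot, y to its left, z up, the work surface at z = 0. Lengths are in m, angles in degrees, forces in N, time in s.
With the tool pointing down it reaches from about 0.375 to 0.9 m from the base axis. Payload 3.1 kg.
Tool frame: the origin (TCP) lies at the very end of the fingers, on their centre line; the grasp point (between the pads) lies 19 mm behind it; z points along the fingers, y is the line along which they close (so a half turn about z gives the same grasp; the last joint's range is limited). The gripper opens to 87 mm and grips with 3 to 60 N. Pads are 19 mm wide; open, the fingers measure 117 mm over their backs; the gripper's body (75 mm by 190 mm) begins 51 mm behind the grasp point.
Start: joints at [-80.758, 30.224, 82.088, -0, 67.689, -10.227], TCP at [0.208, -0.589, 0.223] pointing down, gripper open.
Joint ranges: [-176.69, 176.69], [-43.24, 126.21], [12.49, 139.97], [-82, 262], [0, 151.66], [-163.58, 163.58]. Speed limits (degrees/s): [159.86, 159.86, 180, 180, 180, 180].

## Interface

Orientations are given as a 3x3 rotation matrix whose columns are the frame's x, y, z axes.
In Python, from rig import readout, viewer, ticket gives the robot as it stands.
- The arm moves only by the tool send_rows, never from a script. Its argument "moves" is a list of rows, each a list of 6 numbers: the shift along the tool's x, y, z in units of 250 mm (1.0 is 250 mm), then the turn, a rotation vector about the tool's x, y, z in units of 90 degrees (1.0 is 90 degrees). A call has 1 to 12 rows; each row is the pose to reach, as a shift and turn from the pose commanded when the call began, along the tool's axes at that moment; what a row does not reach only later rows make up. A row lasts 1/10 s, in which the tool goes at most 50 mm and 8.59 degrees, less where a joint would pass 70% of its speed; a pose out of reach is approached as far as the arm can. A call with a number of a shift or a turn outside -1 to 1 is refused whole. A call with a gripper value outside its range is refused whole. "grip" is the opening, from 0 (shut) to 1 (fully open), set as the call begins (left out, the last holds). The fingers move at their own pace and stop on an object; the grip force is fixed at half the most. Time passes only in rows, so rows that repeat a pose let the fingers close. It gives the time, the measured TCP pose, the force, the opening and the grip force at its end, in the units of the state.
- readout.read_state(): the state, without advancing time (a new reading comes with each control period).
- viewer.capture(name): name is "scene" or "top"; returns (picture, depth): 480x640x3 uint8, red, green, blue; 480x640 float32, m along the optical axis (not along the pixel's ray), 0 where there is no reading.
- viewer.camera_info(name): a dict with "fx", "fy", "cx", "cy" (pixels), "R" (3x3) and "t" (3): a world point X has camera coordinates R X + t. Camera axes: x right, y down, z forward; pixel columns grow to the right and rows downward; lengths in m; the calibration is good to about 2 mm. A picture is of the moment at which its call begins. camera_info takes no time and is no camera call.
- ticket.hand_in(): hands the job in; it is judged then, once.
The state is a dict: "time_s": time; "joint_positions": joint angles; "qvel": joint speeds; "tau": joint torques, N m; "position": TCP position; "tcp_rot": TCP orientation; "force": force on the tool from outside, world axes, zero at the start; "moment": the same for the moment, N m; "opening": opening from 0.0 (shut) to 1.0 (fully open); "grasp_force": force on a finger pad.
Only numpy, scipy, OpenCV 4.12 (cv2) and the standard library are available. Lean on these libraries where they do the work, as an engineer would, in place of code of your own. Each camera call takes 0.05 s, during which the arm holds its last target. There are 200 camera calls.

## Working session

There is one attempt and no reset: what is moved stays moved. The work goes in short steps, Python scripts to look and compute and a tool call to move; the robot and the scene stay as the last step left them, time stands still between calls to the robot, and variables do not carry over. Pictures are saved under pics/ and viewed, at most 14 in all, crops included, and the job is handed in when it is done.

Besides the shell and the picture viewer there is one more tool, called as a command line: name --pt "numbers of a row" for each row, then --argument value for the rest. send_rows: Moves the arm, as the interface text tells. Shifts and turns lie within -1 to 1; 1 stands for 250 mm of shift or 90 degrees of turn. Its arguments: {"type":"object","properties":{"moves":{"type":"array"},"grip":{"type":"number"}},"required":["moves"]}

```bash
ls; mkdir -p pics; python3 - <<'E'
from rig import readout, viewer
import cv2,numpy as np
for n in("scene","top"):
    p,d=viewer.capture(n); cv2.imwrite(f"pics/{n}0.png",p[:,:,::-1]); np.save(f"{n}0.npy",d)
    print(n,viewer.camera_info(n))
s=readout.read_state();print(s["time_s"],s["position"],s["tcp_rot"])
E
```

```text
pics
scene {'fx': 589.548288943086, 'fy': 589.548288943086, 'cx': 309.859652977791, 'cy': 244.50067584306026, 'R': array([[-0.25319957,  0.96739023,  0.0067905 ],
       [ 0.7276113 ,  0.19505758, -0.65767343],
       [-0.63755139, -0.16158179, -0.75327256]]), 't': array([ 0.14373631, -0.35396334,  1.68993499])}
top {'fx': 596.9834710406934, 'fy': 596.9834710406934, 'cx': 311.78388712669584, 'cy': 250.25278763168438, 'R': array([[ 0.0055186 , -0.99992012,  0.01137117],
       [-0.99786851, -0.00624598, -0.06495711],
       [ 0.06502295, -0.01098846, -0.99782327]]), 't': array([-0.03794419,  0.51525792,  1.18537768])}
0.1 [ 0.20823808 -0.58861409  0.22166133] [[ 9.42826958e-01  3.33282525e-01 -2.92589990e-04]
 [ 3.33282469e-01 -9.42825145e-01  1.88216830e-03]
 [ 3.51432603e-04 -1.87207412e-03 -9.99998186e-01]]
```

View pics/top0.png

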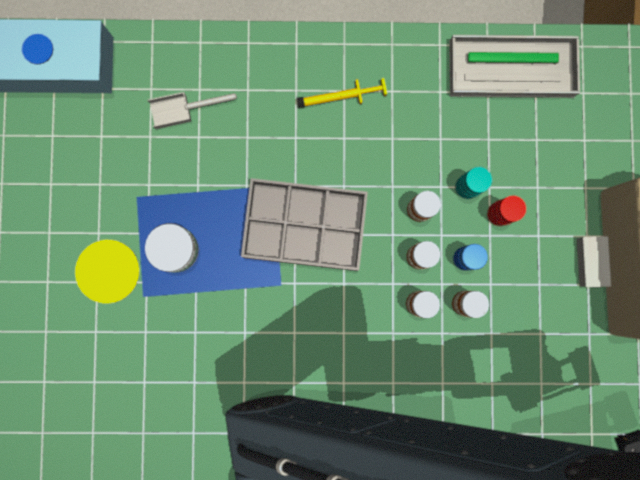

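View pics/scene0.png

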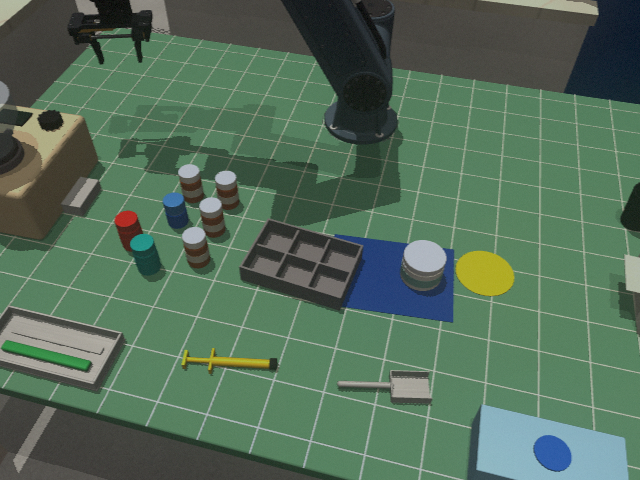

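The top view shows four amber bottles with white caps at about (426,206), (425,255), (425,304) and (473,304). The crusher is at (472,257), the tub at (171,248) on the mat, and the spot at (108,272). The crate overlaps the mat's right part. The scene view confirms four bottles, and the red and turquoise ones are decoys.

```bash
cat > h.py <<'E'
from rig import readout, viewer
import cv2, numpy as np
from scipy.spatial.transform import Rotation as Ro
I=viewer.camera_info("top")
def w(u,v,z):
    r=I["R"].T@np.array([(u-I["cx"])/I["fx"],(v-I["cy"])/I["fy"],1]); o=-I["R"].T@I["t"]
    return (o+r*(z-o[2])/r[2])
def px(X):
    c=I["R"]@np.asarray(X,float)+I["t"]; return c[:2]/c[2]*I["fx"]+[I["cx"],I["cy"]]
def blobs(m,amin,amax=1e9):
    n,l,s,c=cv2.connectedComponentsWithStats(m.astype(np.uint8))
    return [(c[i],s[i]) for i in range(1,n) if amin<s[i,4]<amax]
def rows(pts,base=None):
    """pts: list of (x,y,z,yawdeg) with yaw of tool x axis, tool down. prints move numbers relative to current pose"""
    s=readout.read_state(); p=np.array(s["position"]);R=np.array(s["tcp_rot"])
    for x,y,z,a in pts:
        T=Ro.from_euler("z",a,degrees=True).as_matrix()@np.diag([1,-1,-1.])
        print(np.round(np.r_[R.T@(np.array([x,y,z])-p)/.25, Ro.from_matrix(R.T@T).as_rotvec()/(np.pi/2)],3).tolist())
E
python3 - <<'E'
from h import *
p=cv2.imread("pics/top0.png");hsv=cv2.cvtColor(p,cv2.COLOR_BGR2HSV);d=np.load("top0.npy")
H,S,V=cv2.split(hsv)
for c,s in blobs((H>22)&(H<35)&(S>150)&(V>150),800): print("disc",s,c,w(*c,0))
for c,s in blobs((S<40)&(V>170)&(d>.5),250): 
    print("white",s,c,w(*c,.085)[:2],w(*c,.07)[:2])
m=((H>105)&(H<125)&(S>150)&(V>90)&(V<200))
for c,s in blobs(m,300): print("blue",s,c,w(*c,.075)[:2])
# crate by depth: height map
v,u=np.mgrid[:480,:640]
ray=np.stack([(u-I["cx"])/I["fx"],(v-I["cy"])/I["fy"],np.ones(u.shape)],-1)*d[...,None]
X=(ray-I["t"])@I["R"]
np.save("X0.npy",X)
z=X[...,2]
k=(z>.035)&(z<.055)&(u>235)&(u<375)&(v>170)&(v<280)
P=X[k][:,:2].astype(np.float32); r=cv2.minAreaRect(P); print("crate",r, len(P))
for q in [(250,180),(368,190),(358,270),(242,257)]: print("cr",w(*q,.045)[:2])
for q in [(137,197),(144,297),(281,285),(249,189)]: print("mat",w(*q,0)[:2])
for q in [(426,206),(425,255),(425,304),(473,304),(473,257),(477,181),(512,210),]:
    k=(z>.06)&(np.hypot(u-q[0],v-q[1])<22); P=X[k]; print(q,P.mean(0),np.median(P[:,2]))
print(sum((z.ravel()>.02)&(abs(X[...,1].ravel())<.05)))
E
```

```text
disc [  75  240   64   63 3187] [106.73423282 271.05742077] [0.4716511  0.38093423 0.        ]
white [    0     0   640   480 27312] [341.63100469 127.81751611] [ 0.74778491 -0.09036311] [ 0.75190031 -0.09127323]
white [253 190  31  32 431] [270.23201856 207.12296984] [0.59297696 0.04554978] [0.59504047 0.0464411 ]
white [289 192  32  33 779] [305.00641849 208.13350449] [ 0.59150542 -0.02078124] [ 0.59354943 -0.0207691 ]
white [321 196  36  33 855] [340.0877193  212.25964912] [ 0.58404993 -0.08778701] [ 0.58599512 -0.08866299]
white [ 145  224   48   47 1734] [168.47462514 247.18742791] [0.51516095 0.23749535] [0.51619305 0.2409308 ]
white [248 225  33  31 809] [264.1631644  239.70828183] [0.53055246 0.05644787] [0.53178857 0.05748364]
white [285 228  33  32 850] [300.74941176 243.72941176] [ 0.52333349 -0.01311648] [ 0.52447391 -0.01300275]
white [320 230  34  34 895] [336.33296089 247.69162011] [ 0.51621102 -0.08080931] [ 0.51725705 -0.08159281]
white [545 236  65 115 885] [588.71638418 277.99887006] [ 0.46139668 -0.5617932 ] [ 0.46171617 -0.56895185]
white [413 291  27  27 553] [4
[... 475 characters left out ...]
25972 0.08849463]
cr [ 0.63402315 -0.14537284]
cr [ 0.47533953 -0.12561008]
cr [0.49951628 0.10231258]
mat [0.62360659 0.32340744]
mat [0.41955544 0.30427683]
mat [0.44537512 0.02711865]
mat [0.64183518 0.09454969]
(426, 206) [ 0.59816191 -0.24882489  0.09796522] 0.08438322280298138
(425, 255) [ 0.50358465 -0.24811193  0.09424068] 0.08437811716030746
(425, 304) [ 0.40996703 -0.24693381  0.09238428] 0.08432362529005438
(473, 304) [ 0.41107965 -0.33810424  0.0953623 ] 0.08445462072183553
(473, 257) [ 0.50067645 -0.3413      0.08646823] 0.0744261565631815
(477, 181) [ 0.64631852 -0.34843009  0.09138312] 0.0843544542957109
(512, 210) [ 0.592222   -0.41367126  0.08772538] 0.08418757700038307
8222
```

```bash
python3 - <<'E'
import cv2
p=cv2.imread("pics/top0.png")[150:330,60:540]; cv2.imwrite("pics/c1.png",cv2.resize(p,(800,300),interpolation=cv2.INTER_CUBIC))
p=cv2.imread("pics/top0.png")[165:310,70:380]; cv2.imwrite("pics/c1.png",cv2.resize(p,(775,362),interpolation=cv2.INTER_CUBIC))
E
```

```text
(no output)
```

View pics/c1.png

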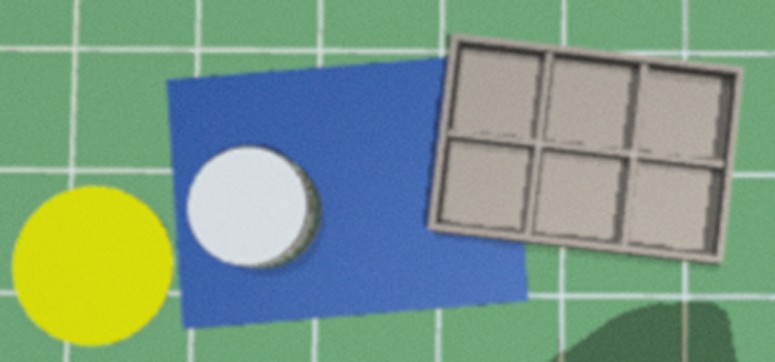

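The enlarged crop shows the mat corners at about (137,197), (143,296) and (281,284). That puts the mat centre near (0.535, 0.175) with yaw about 5.3°. The crate is at (0.566, -0.019), yaw about -6°. The tub is at (0.516, 0.241) and the spot at (0.472, 0.381).

Plan:
1. Push the tub with the half-open fingers as a cradle.
2. Grip the crate's central divider and drag the crate over.
3. Place the bottles in the four corner cells.

```bash
cat >> h.py <<'E'
def plan(calls,start=None):
    """calls: list of lists of (x,y,z,yaw); each inner list is one send_rows call; chained"""
    s=readout.read_state(); p=np.array(s["position"]);R=np.array(s["tcp_rot"])
    if start: p,R=np.array(start[:3]),Ro.from_euler("z",start[3],degrees=True).as_matrix()@np.diag([1,-1,-1.])
    for k,c in enumerate(calls):
        pp,RR=p,R
        for x,y,z,a in c:
            q=np.array([x,y,z]);T=Ro.from_euler("z",a,degrees=True).as_matrix()@np.diag([1,-1,-1.])
            rv=Ro.from_matrix(R.T@T).as_rotvec()
            n=max(np.linalg.norm(q-pp)/.05,np.degrees(Ro.from_matrix(RR.T@T).magnitude())/8.59)
            print(k,np.round(np.r_[R.T@(q-p)/.25,rv/(np.pi/2)],3).tolist(),"rows %.1f"%n)
            pp,RR=q,T
        p,R=pp,RR
E
python3 - <<'E'
from h import *
Y=107.6
plan([[(.36,-.41,.22,65)],[(.45,-.19,.22,Y)],[(.53,.04,.2,Y)],[(.537,.174,.10,Y),(.537,.174,.013,Y)],
 [(.532,.189,.013,Y),(.485+.0024*9,.339-.0076*9,.013,Y),(.485,.339,.013,Y)]])
E
```

```text
0 [0.81, -0.471, 0.008, -0.001, -0.001, -0.506] rows 5.3
1 [0.95, -0.046, 0.0, 0.0, 0.0, -0.473] rows 5.0
2 [0.78, 0.583, 0.08, 0.0, 0.0, 0.0] rows 4.9
3 [0.502, 0.189, 0.4, 0.0, 0.0, 0.0] rows 3.3
3 [0.502, 0.189, 0.748, 0.0, 0.0, 0.0] rows 1.7
4 [0.063, -0.001, 0.0, 0.0, 0.0, 0.0] rows 0.3
4 [0.405, 0.001, 0.0, 0.0, 0.0, 0.0] rows 1.7
4 [0.692, 0.001, 0.0, 0.0, 0.0, 0.0] rows 1.4
```

send_rows --pt "0.81 -0.471 0.008 0 0 -0.506" --pt "0.81 -0.471 0.008 0 0 -0.506" --pt "0.81 -0.471 0.008 0 0 -0.506" --pt "0.81 -0.471 0.008 0 0 -0.506" --pt "0.81 -0.471 0.008 0 0 -0.506" --pt "0.81 -0.471 0.008 0 0 -0.506" --pt "0.81 -0.471 0.008 0 0 -0.506" --grip 0.69

```text
time_s: 0.8
position: [0.3607, -0.4094, 0.2203]
tcp_rot: [[0.42, 0.907, -0.001], [0.907, -0.42, 0.001], [0.0, -0.001, -1.0]]
force: [0.1, -0.7, 0.3]
opening: 0.694
grasp_force: 0.0
```

send_rows --pt "0.95 -0.046 0 0 0 -0.473" --pt "0.95 -0.046 0 0 0 -0.473" --pt "0.95 -0.046 0 0 0 -0.473" --pt "0.95 -0.046 0 0 0 -0.473" --pt "0.95 -0.046 0 0 0 -0.473" --pt "0.95 -0.046 0 0 0 -0.473" --pt "0.95 -0.046 0 0 0 -0.473"

```text
time_s: 1.5
position: [0.4501, -0.1908, 0.2205]
tcp_rot: [[-0.301, 0.953, 0.0], [0.953, 0.301, -0.001], [-0.001, -0.0, -1.0]]
force: [-0.3, 0.0, 0.3]
opening: 0.69
grasp_force: 0.0
```

send_rows --pt "0.78 0.583 0.08 0 0 0" --pt "0.78 0.583 0.08 0 0 0" --pt "0.78 0.583 0.08 0 0 0" --pt "0.78 0.583 0.08 0 0 0" --pt "0.78 0.583 0.08 0 0 0" --pt "0.78 0.583 0.08 0 0 0" --pt "0.78 0.583 0.08 0 0 0"

```text
time_s: 2.2
position: [0.5304, 0.0382, 0.2002]
tcp_rot: [[-0.301, 0.954, -0.0], [0.954, 0.301, -0.001], [-0.001, -0.001, -1.0]]
force: [-1.4, -0.2, -0.4]
opening: 0.686
grasp_force: 0.0
```

send_rows --pt "0.502 0.189 0.4 0 0 0" --pt "0.502 0.189 0.4 0 0 0" --pt "0.502 0.189 0.4 0 0 0" --pt "0.502 0.189 0.4 0 0 0" --pt "0.502 0.189 0.5 0 0 0" --pt "0.502 0.189 0.6 0 0 0" --pt "0.502 0.189 0.68 0 0 0" --pt "0.502 0.189 0.745 0 0 0" --pt "0.502 0.189 0.745 0 0 0"

```text
time_s: 3.1
position: [0.5366, 0.1703, 0.0128]
tcp_rot: [[-0.299, 0.954, -0.004], [0.954, 0.299, -0.001], [0.0, -0.004, -1.0]]
force: [-0.3, -0.5, 0.5]
opening: 0.689
grasp_force: 0.0
```

send_rows --pt "0.03 0 0 0 0 0" --pt "0.06 0 0 0 0 0" --pt "0.09 0 0 0 0 0" --pt "0.12 0 0 0 0 0" --pt "0.15 0 0 0 0 0" --pt "0.18 0 0 0 0 0" --pt "0.21 0 0 0 0 0" --pt "0.24 0 0 0 0 0" --pt "0.27 0 0 0 0 0" --pt "0.3 0 0 0 0 0" --pt "0.33 0 0 0 0 0" --pt "0.36 0 0 0 0 0"

```text
time_s: 4.3
position: [0.5106, 0.2592, 0.015]
tcp_rot: [[-0.303, 0.953, 0.002], [0.953, 0.303, -0.001], [-0.001, 0.002, -1.0]]
force: [1.5, -5.5, 5.1]
opening: 0.693
grasp_force: 3.0
```

send_rows --pt "0.03 0 0 0 0 0" --pt "0.06 0 0 0 0 0" --pt "0.09 0 0 0 0 0" --pt "0.12 0 0 0 0 0" --pt "0.15 0 0 0 0 0" --pt "0.18 0 0 0 0 0" --pt "0.21 0 0 0 0 0" --pt "0.24 0 0 0 0 0" --pt "0.26 0 0 0 0 0" --pt "0.28 0 0 0 0 0" --pt "0.29 0 0 0 0 0" --pt "0.29 0 0 0 0 0"

```text
time_s: 5.5
position: [0.4881, 0.3285, 0.0149]
tcp_rot: [[-0.303, 0.953, 0.001], [0.953, 0.303, -0.0], [-0.0, 0.001, -1.0]]
force: [0.8, -3.0, 3.5]
opening: 0.69
grasp_force: 2.3
```

```bash
cat > look.py <<'E'
from h import *
import sys
n=sys.argv[1]
p,d=viewer.capture("top"); cv2.imwrite(f"pics/{n}.png",p[:,:,::-1])
v,u=np.mgrid[:480,:640]
X=(np.stack([(u-I["cx"])/I["fx"],(v-I["cy"])/I["fy"],np.ones(u.shape)],-1)*d[...,None]-I["t"])@I["R"]
np.save("X.npy",X)
E
python3 look.py t1
```

```text
(no output)
```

View pics/t1.png

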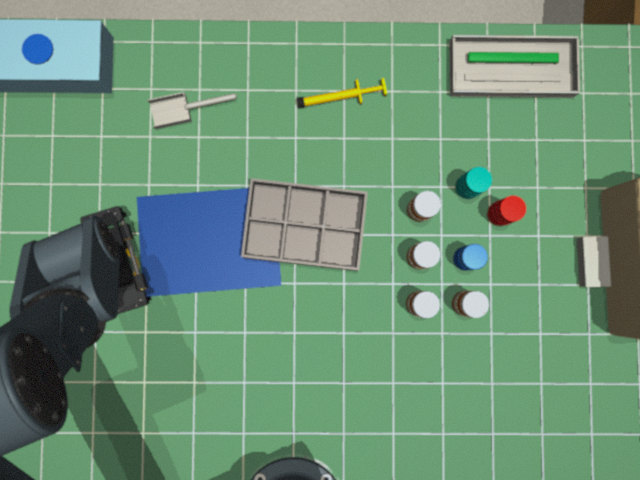

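The arm hides the tub in the top view (it covers about (30-150, 205-320)), so I'll check with the scene camera.

```bash
python3 - <<'E'
from h import *
p,d=viewer.capture("scene"); J=viewer.camera_info("scene")
cv2.imwrite("pics/s1.png",cv2.resize(p[190:330,380:580,::-1],(800,560),interpolation=cv2.INTER_CUBIC))
v,u=np.mgrid[:480,:640]
X=(np.stack([(u-J["cx"])/J["fx"],(v-J["cy"])/J["fy"],np.ones(u.shape)],-1)*d[...,None]-J["t"])@J["R"]
k=(abs(X[...,2]-.069)<.006)&(X[...,1]>.28)&(X[...,1]<.45)&(X[...,0]>.38)&(X[...,0]<.56)&(p.min(-1)>120)
P=X[k]; print(len(P),P.min(0),P.max(0),P.mean(0),cv2.minEnclosingCircle(P[:,:2].astype(np.float32)))
E
```

```text
206 [0.43073362 0.38338921 0.0646378 ] [0.50080589 0.41359672 0.07497171] [0.46768982 0.39955322 0.06966123] ((0.46576976776123047, 0.3951917290687561), 0.036261964589357376)
```

View pics/s1.png

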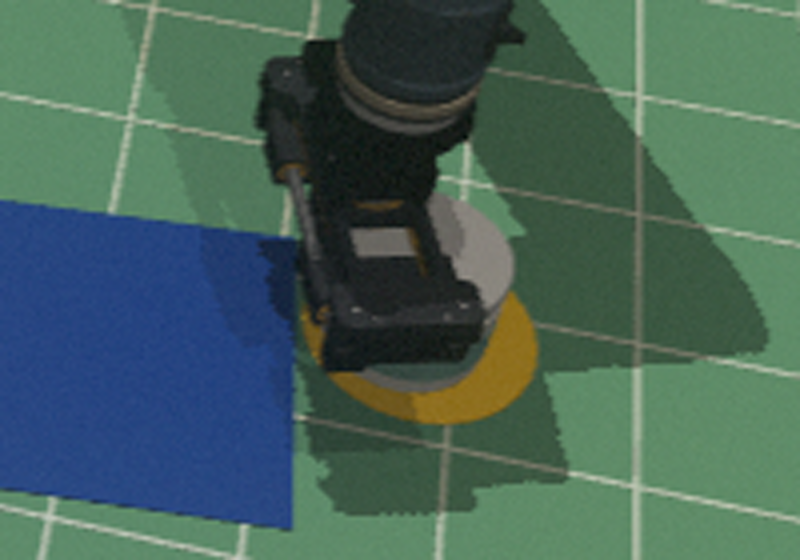

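The tub rests on the spot's near side, with its lid's right edge at about (515,265) in the crop. That puts its centre near y=0.37, so it needs another 11 mm. After that I'll move to the crate.

```bash
python3 - <<'E'
from h import *
Y=107.6
plan([[(.4848,.3385,.015,Y),(.497,.30,.015,Y),(.497,.30,.15,Y)],[(.52,.12,.15,84)],[(.5657,-.0195,.09,84),(.5657,-.0195,.012,84)],
 [(.5657,-.0195,.012,84),(.545,.13,.012,95.3),(.535,.175,.012,95.3)]])
E
```

```text
0 [0.042, -0.0, -0.001, 0.0, -0.0, 0.0] rows 0.2
0 [-0.119, -0.0, -0.001, 0.0, -0.0, 0.0] rows 0.8
0 [-0.119, 0.0, -0.541, 0.0, -0.0, 0.0] rows 2.7
1 [-0.714, -0.13, 0.0, 0.0, 0.0, 0.262] rows 3.6
2 [-0.536, 0.24, 0.24, 0.0, 0.0, 0.0] rows 3.2
2 [-0.536, 0.24, 0.552, 0.0, 0.0, 0.0] rows 1.6
3 [0.0, 0.0, 0.0, 0.0, 0.0, 0.0] rows 0.0
3 [0.586, -0.145, 0.0, 0.0, 0.0, -0.126] rows 3.0
3 [0.761, -0.203, 0.0, 0.0, 0.0, -0.126] rows 0.9
```

send_rows --pt "0.02 0 0 0 0 0" --pt "0.04 0 0 0 0 0" --pt "0.045 0 0 0 0 0" --pt "0.045 0 0 0 0 0" --pt "0.0 0 0 0 0 0" --pt "-0.12 0 0 0 0 0" --pt "-0.12 0 0 0 0 0" --pt "-0.12 0 -0.54 0 0 0" --pt "-0.12 0 -0.54 0 0 0" --pt "-0.12 0 -0.54 0 0 0" --pt "-0.12 0 -0.54 0 0 0"

```text
time_s: 6.7
position: [0.5, 0.3014, 0.1541]
tcp_rot: [[-0.302, 0.953, 0.009], [0.953, 0.302, 0.005], [0.002, 0.01, -1.0]]
force: [0.6, 0.3, 0.3]
opening: 0.692
grasp_force: 0.0
```

send_rows --pt "-0.714 -0.13 0 0 0 0.262" --pt "-0.714 -0.13 0 0 0 0.262" --pt "-0.714 -0.13 0 0 0 0.262" --pt "-0.714 -0.13 0 0 0 0.262" --pt "-0.714 -0.13 0 0 0 0.262" --pt "-0.714 -0.13 0 0 0 0.262" --grip 0.46

```text
time_s: 7.3
position: [0.5192, 0.1194, 0.1482]
tcp_rot: [[0.107, 0.994, -0.003], [0.994, -0.107, 0.001], [0.001, -0.003, -1.0]]
force: [-0.5, 0.4, 0.0]
opening: 0.462
grasp_force: 0.0
```

```bash
python3 look.py t2;  python3 - <<'E'
from h import *
X=np.load("X.npy"); p=cv2.imread("pics/t2.png")
def f(zl,zh,x0,x1,y0,y1):
    k=(X[...,2]>zl)&(X[...,2]<zh)&(X[...,0]>x0)&(X[...,0]<x1)&(X[...,1]>y0)&(X[...,1]<y1); return X[k][:,:2].astype(np.float32)
print("tub",cv2.minEnclosingCircle(f(.06,.08,.4,.56,.3,.46)))
print("crate",cv2.minAreaRect(f(.035,.055,.44,.7,-.2,.13)))
for y,x in((-.249,.598),(-.248,.504),(-.247,.41),(-.338,.411),(-.341,.501)):
    print("b",cv2.minEnclosingCircle(f(.078,.09,x-.042,x+.042,y-.042,y+.042)) if (x,y)!=(.501,-.341) else cv2.minEnclosingCircle(f(.07,.079,x-.042,x+.042,y-.042,y+.042)))
E
```

```text
tub ((0.469582736492157, 0.3808933198451996), 0.04699961841106415)
crate ((0.5658769011497498, -0.018944986164569855), (0.23306137323379517, 0.15781596302986145), 83.73934936523438)
b ((0.6018601655960083, -0.25382545590400696), 0.025649353861808777)
b ((0.5052847862243652, -0.25247058272361755), 0.025717105716466904)
b ((0.40951016545295715, -0.2508409023284912), 0.02606258913874626)
b ((0.41053810715675354, -0.34436410665512085), 0.0257578007876873)
b ((0.5014681220054626, -0.34636062383651733), 0.025239938870072365)
```

View pics/t2.png

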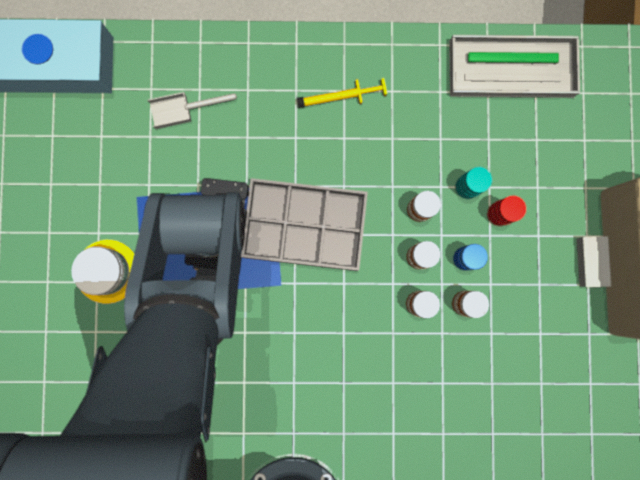

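The tub now sits at (0.470, 0.381), about 2 mm from the spot's centre, seen at (100,270) on the yellow. The crate and bottles haven't moved. Next I grip the crate's centre divider.

send_rows --pt "-0.536 0.24 0.24 0 0 0" --pt "-0.536 0.24 0.24 0 0 0" --pt "-0.536 0.24 0.24 0 0 0" --pt "-0.536 0.24 0.24 0 0 0" --pt "-0.536 0.24 0.24 0 0 0" --pt "-0.536 0.24 0.34 0 0 0" --pt "-0.536 0.24 0.44 0 0 0" --pt "-0.536 0.24 0.52 0 0 0" --pt "-0.536 0.24 0.545 0 0 0" --pt "-0.536 0.24 0.545 0 0 0"

```text
time_s: 8.35
position: [0.5647, -0.0178, 0.0128]
tcp_rot: [[0.102, 0.995, -0.002], [0.995, -0.102, 0.001], [0.001, -0.002, -1.0]]
force: [0.0, -0.2, 0.3]
opening: 0.461
grasp_force: 0.0
```

send_rows --pt "0 0 0 0 0 0" --pt "0 0 0 0 0 0" --pt "0 0 0 0 0 0" --pt "0 0 0 0 0 0" --pt "0 0 0 0 0 0" --pt "0 0 0 0 0 0" --pt "0 0 0 0 0 0" --pt "0 0 0 0 0 0" --grip 0

```text
time_s: 9.15
position: [0.5663, -0.0202, 0.0134]
tcp_rot: [[0.105, 0.994, 0.001], [0.994, -0.105, -0.0], [-0.0, 0.001, -1.0]]
force: [0.0, 0.2, 3.5]
opening: 0.052
grasp_force: 30.0
```

send_rows --pt "0.03 -0.008 0 0 0 -0.005" --pt "0.1 -0.027 0 0 0 -0.017" --pt "0.18 -0.048 0 0 0 -0.03" --pt "0.26 -0.07 0 0 0 -0.044" --pt "0.34 -0.091 0 0 0 -0.057" --pt "0.42 -0.113 0 0 0 -0.071" --pt "0.5 -0.135 0 0 0 -0.084" --pt "0.58 -0.156 0 0 0 -0.097" --pt "0.66 -0.178 0 0 0 -0.111" --pt "0.72 -0.194 0 0 0 -0.121" --pt "0.762 -0.205 0 0 0 -0.128" --pt "0.762 -0.205 0 0 0 -0.128"

```text
time_s: 10.35
position: [0.5344, 0.1765, 0.0134]
tcp_rot: [[-0.097, 0.995, 0.0], [0.995, 0.097, 0.001], [0.001, 0.0, -1.0]]
force: [-0.5, 4.7, 5.1]
opening: 0.057
grasp_force: 30.0
```

send_rows --pt "0 0 0 0 0 0" --pt "0 0 0 0 0 0" --pt "0 0 0 0 0 0" --pt "0 0 0 0 0 0" --grip 0.46

```text
time_s: 10.75
position: [0.5343, 0.1744, 0.0127]
tcp_rot: [[-0.095, 0.995, -0.001], [0.995, 0.095, -0.0], [0.0, -0.001, -1.0]]
force: [0.9, 0.3, 0.3]
opening: 0.332
grasp_force: 0.0
```

send_rows --pt "0 0 -0.1 0 0 0" --pt "0 0 -0.2 0 0 0" --pt "0 0 -0.4 0 0 0" --pt "0 0 -0.6 0 0 0" --pt "0 0 -0.6 0 0 0"

```text
time_s: 11.25
position: [0.5394, 0.1753, 0.1696]
tcp_rot: [[-0.096, 0.995, 0.014], [0.995, 0.096, 0.002], [0.0, 0.014, -1.0]]
force: [0.8, 0.8, 0.8]
opening: 0.46
grasp_force: 0.0
```

```bash
python3 - <<'E'
from h import *
s=readout.read_state(); print(s["time_s"],s["position"],s["joint_positions"])
plan([[(.50,-.05,.16,50)],[(.41,-.25,.16,0)],[(.4095,-.2508,.12,0),(.4095,-.2508,.048,0)]])
E
```

```text
11.25 [0.53943055 0.17528854 0.16963814] [6.71142489e+00 2.93726947e+01 9.41713566e+01 1.01715153e-02
 5.56315599e+01 1.20681516e+00]
0 [-0.882, -0.244, 0.035, 0.009, -0.004, 0.506] rows 5.3
1 [-0.844, 0.238, 0.0, 0.0, 0.0, 0.556] rows 5.8
2 [-0.002, 0.003, 0.16, 0.0, 0.0, 0.0] rows 0.8
2 [-0.002, 0.003, 0.448, 0.0, 0.0, 0.0] rows 1.4
```

send_rows --pt "-0.882 -0.244 0.035 0 0 0.506" --pt "-0.882 -0.244 0.035 0 0 0.506" --pt "-0.882 -0.244 0.035 0 0 0.506" --pt "-0.882 -0.244 0.035 0 0 0.506" --pt "-0.882 -0.244 0.035 0 0 0.506" --pt "-0.882 -0.244 0.035 0 0 0.506" --pt "-0.882 -0.244 0.035 0 0 0.506" --grip 0.8

```text
time_s: 11.95
position: [0.4944, -0.0517, 0.1536]
tcp_rot: [[0.645, 0.764, -0.001], [0.764, -0.645, 0.001], [-0.0, -0.001, -1.0]]
force: [-1.1, 0.2, -0.3]
opening: 0.794
grasp_force: 0.0
```

send_rows --pt "-0.844 0.238 0 0 0 0.556" --pt "-0.844 0.238 0 0 0 0.556" --pt "-0.844 0.238 0 0 0 0.556" --pt "-0.844 0.238 0 0 0 0.556" --pt "-0.844 0.238 0 0 0 0.556" --pt "-0.844 0.238 0 0 0 0.556" --pt "-0.844 0.238 0 0 0 0.556" --pt "-0.844 0.238 0 0 0 0.556"

```text
time_s: 12.75
position: [0.4049, -0.2495, 0.154]
tcp_rot: [[1.0, 0.003, -0.001], [0.003, -1.0, 0.001], [-0.001, -0.001, -1.0]]
force: [0.3, -0.6, -0.9]
opening: 0.798
grasp_force: 0.0
```

```bash
cat >> look.py <<'E'
def f(zl,zh,x0,x1,y0,y1):
    k=(X[...,2]>zl)&(X[...,2]<zh)&(X[...,0]>x0)&(X[...,0]<x1)&(X[...,1]>y0)&(X[...,1]<y1); return X[k][:,:2].astype(np.float32)
mc=cv2.minEnclosingCircle
P=f(.06,.08,.4,.56,.3,.46); print("tub",mc(P) if len(P)>99 else len(P))
P=f(.035,.055,.40,.68,.03,.31); print("crate",len(P),cv2.minAreaRect(P) if len(P)>99 else "")
white=(p.min(-1)>140)&(X[...,2]>.076)&(X[...,2]<.1)
for c,s in blobs(white,150):
    x,y=int(c[0]),int(c[1]); k=(abs(X[...,2]-.0865)<.011)&(np.hypot(u-x,v-y)<22)
    print("cap",c.round(),mc(X[k][:,:2].astype(np.float32)),"z",X[k][:,2].mean().round(4))
P=f(.07,.079,.46,.54,-.39,-.3); print("crusher",mc(P) if len(P)>99 else len(P))
print(readout.read_state()["time_s"],readout.read_state()["position"])
E
python3 look.py t3
```

```text
tub ((0.4700595736503601, 0.38033753633499146), 0.04662557318806648)
crate 1886 ((0.5337268114089966, 0.17797699570655823), (0.15820126235485077, 0.2341155707836151), 5.8083109855651855)
cap [51. 49.] ((0.8988049030303955, 0.4752238988876343), 0.04470027983188629) z 0.0815
cap [427. 204.] ((0.6017770767211914, -0.2534424960613251), 0.02596914768218994) z 0.0845
cap [426. 254.] ((0.5050990581512451, -0.25239500403404236), 0.026073403656482697) z 0.0844
crusher ((0.5013161897659302, -0.34664830565452576), 0.02525782398879528)
12.8 [ 0.40507213 -0.24939334  0.15407055]
```

View pics/t3.png

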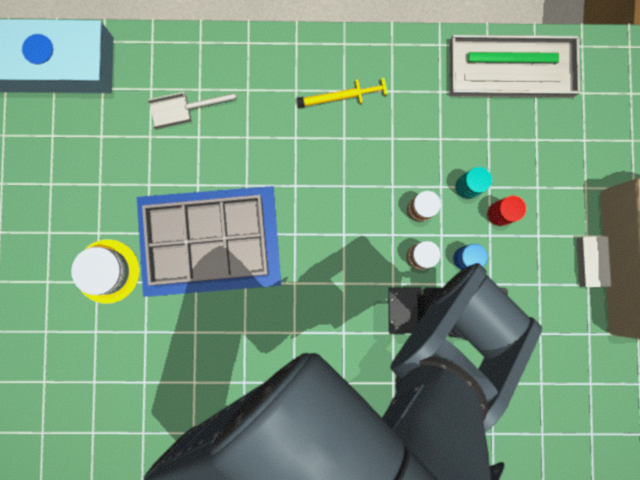

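The crate lies at (0.534, 0.178), yaw 5.8°, square inside the blue mat, seen at about (145-268, 193-284). The tub is still on the spot. Next I pick the bottle at (0.4095, -0.2508).

send_rows --pt "0.018 0.006 0.15 0 0 0" --pt "0.018 0.006 0.3 0 0 0" --pt "0.018 0.006 0.38 0 0 0" --pt "0.018 0.006 0.424 0 0 0" --pt "0.018 0.006 0.424 0 0 0"

```text
time_s: 13.3
position: [0.4092, -0.2507, 0.0472]
tcp_rot: [[1.0, 0.001, -0.002], [0.001, -1.0, 0.002], [-0.002, -0.002, -1.0]]
force: [-0.5, 0.4, -0.2]
opening: 0.799
grasp_force: 0.0
```

send_rows --pt "0 0 0 0 0 0" --pt "0 0 0 0 0 0" --pt "0 0 0 0 0 0" --pt "0 0 0 0 0 0" --pt "0 0 0 0 0 0" --pt "0 0 -0.1 0 0 0" --pt "0 0 -0.25 0 0 0" --pt "0 0 -0.4 0 0 0" --pt "0 0 -0.488 0 0 0" --pt "0 0 -0.488 0 0 0" --grip 0

```text
time_s: 14.3
position: [0.411, -0.2534, 0.1733]
tcp_rot: [[1.0, -0.001, 0.005], [-0.001, -1.0, -0.005], [0.005, 0.005, -1.0]]
force: [0.4, -0.9, -0.9]
opening: 0.591
grasp_force: 30.0
```

```bash
python3 - <<'E'
from h import *
s=readout.read_state(); print(s["position"],s["opening"],s["grasp_force"])
plan([[(.50,-.07,.17,5.8)],[(.5792,.1062,.17,5.8),(.5792,.1062,.054,5.8)],[(.5792,.1062,.15,5.8)],[(.50,-.1,.15,0)],[(.4105,-.3,.15,0),(.4105,-.3444,.12,0),(.4105,-.3444,.048,0)],
[(.4105,-.3444,.17,0)],[(.46,-.13,.17,5.8)],[(.5036,.0986,.17,5.8),(.5036,.0986,.054,5.8)],[(.5036,.0986,.15,5.8)],[(.50,-.1,.15,0)],[(.5051,-.2524,.12,0),(.5051,-.2524,.048,0)]])
E
```

```text
[ 0.41102658 -0.2533907   0.17325115] 0.5914539812457562 29.971132082864642
0 [0.355, -0.734, 0.011, 0.004, -0.003, -0.065] rows 4.1
1 [0.386, -0.669, 0.0, 0.0, 0.0, 0.0] rows 3.9
1 [0.386, -0.669, 0.464, 0.0, 0.0, 0.0] rows 2.3
2 [0.0, 0.0, -0.384, 0.0, 0.0, 0.0] rows 1.9
3 [-0.399, 0.789, 0.0, 0.0, 0.0, 0.064] rows 4.4
4 [-0.358, 0.8, 0.0, 0.0, 0.0, 0.0] rows 4.4
4 [-0.358, 0.978, 0.12, 0.0, 0.0, 0.0] rows 1.1
4 [-0.358, 0.978, 0.408, 0.0, 0.0, 0.0] rows 1.4
5 [0.0, 0.0, -0.488, 0.0, 0.0, 0.0] rows 2.4
6 [0.198, -0.858, 0.0, 0.0, 0.0, -0.064] rows 4.4
7 [0.266, -0.892, 0.0, 0.0, 0.0, 0.0] rows 4.7
7 [0.266, -0.892, 0.464, 0.0, 0.0, 0.0] rows 2.3
8 [0.0, 0.0, -0.384, 0.0, 0.0, 0.0] rows 1.9
9 [-0.095, 0.789, 0.0, 0.0, 0.0, 0.064] rows 4.0
10 [0.02, 0.61, 0.12, 0.0, 0.0, 0.0] rows 3.1
10 [0.02, 0.61, 0.408, 0.0, 0.0, 0.0] rows 1.4
```

send_rows --pt "0.1 -0.2 0 0 0 -0.02" --pt "0.22 -0.42 0 0 0 -0.04" --pt "0.32 -0.62 0 0 0 -0.06" --pt "0.364 -0.723 0 0 0 -0.064" --pt "0.364 -0.723 0 0 0 -0.064" --pt "0.364 -0.723 0 0 0 -0.064"

```text
time_s: 14.9
position: [0.4999, -0.0697, 0.1688]
tcp_rot: [[0.995, 0.103, -0.003], [0.103, -0.995, 0.001], [-0.003, -0.001, -1.0]]
force: [-0.9, 0.3, -2.0]
opening: 0.594
grasp_force: 30.0
```

send_rows --pt "0.1 -0.17 0 0 0 0" --pt "0.2 -0.34 0 0 0 0" --pt "0.3 -0.52 0 0 0 0" --pt "0.386 -0.669 0 0 0 0" --pt "0.386 -0.669 0 0 0 0" --pt "0.386 -0.669 0 0 0 0" --pt "0.386 -0.669 0.15 0 0 0" --pt "0.386 -0.669 0.3 0 0 0" --pt "0.386 -0.669 0.39 0 0 0" --pt "0.386 -0.669 0.43 0 0 0" --pt "0.386 -0.669 0.455 0 0 0" --pt "0.386 -0.669 0.455 0 0 0"

```text
time_s: 16.1
position: [0.5801, 0.1035, 0.0564]
tcp_rot: [[0.995, 0.098, -0.001], [0.098, -0.995, -0.0], [-0.001, 0.0, -1.0]]
force: [-0.1, 0.1, -2.2]
opening: 0.591
grasp_force: 30.0
```

send_rows --pt "0 0 0.006 0 0 0" --pt "0 0 0.012 0 0 0" --pt "0 0 0.012 0 0 0"

```text
time_s: 16.4
position: [0.5808, 0.1048, 0.0544]
tcp_rot: [[0.995, 0.1, 0.002], [0.1, -0.995, -0.0], [0.002, 0.0, -1.0]]
force: [0.1, -0.2, -1.4]
opening: 0.591
grasp_force: 30.0
```

send_rows --pt "0 0 0 0 0 0" --pt "0 0 0 0 0 0" --pt "0 0 0 0 0 0" --pt "0 0 0 0 0 0" --pt "0 0 -0.1 0 0 0" --pt "0 0 -0.25 0 0 0" --pt "0 0 -0.384 0 0 0" --pt "0 0 -0.384 0 0 0" --grip 0.75

```text
time_s: 17.2
position: [0.5837, 0.1049, 0.1544]
tcp_rot: [[0.995, 0.099, 0.011], [0.099, -0.995, -0.0], [0.011, 0.001, -1.0]]
force: [1.7, -0.8, 0.9]
opening: 0.755
grasp_force: 0.0
```

send_rows --pt "-0.399 0.789 0 0 0 0.064" --pt "-0.399 0.789 0 0 0 0.064" --pt "-0.399 0.789 0 0 0 0.064" --pt "-0.399 0.789 0 0 0 0.064" --pt "-0.399 0.789 0 0 0 0.064" --pt "-0.399 0.789 0 0 0 0.064" --grip 0.8

```text
time_s: 17.8
position: [0.4992, -0.1039, 0.1489]
tcp_rot: [[1.0, -0.006, -0.001], [-0.006, -1.0, 0.0], [-0.001, -0.0, -1.0]]
force: [0.0, 0.3, 0.1]
opening: 0.797
grasp_force: 0.0
```

```bash
python3 look.py t4
```

```text
tub ((0.469480961561203, 0.38056477904319763), 0.04732239991426468)
crate 1928 ((0.5335614681243896, 0.178231343626976), (0.1575654000043869, 0.23450696468353271), 5.677402019500732)
cap [51. 49.] ((0.900418758392334, 0.47235989570617676), 0.0454384945333004) z 0.0813
cap [427. 204.] ((0.6016275882720947, -0.25396254658699036), 0.02579200081527233) z 0.0845
cap [239. 214.] ((0.5797731280326843, 0.10572090744972229), 0.025619566440582275) z 0.0895
cap [428. 255.] ((0.5045416355133057, -0.25295424461364746), 0.025892004370689392) z 0.0846
cap [475. 304.] ((0.4106927812099457, -0.3441263437271118), 0.02581549435853958) z 0.0842
crusher ((0.5018587112426758, -0.34616413712501526), 0.025164203718304634)
17.85 [ 0.49966915 -0.10242438  0.14901186]
```

View pics/t4.png

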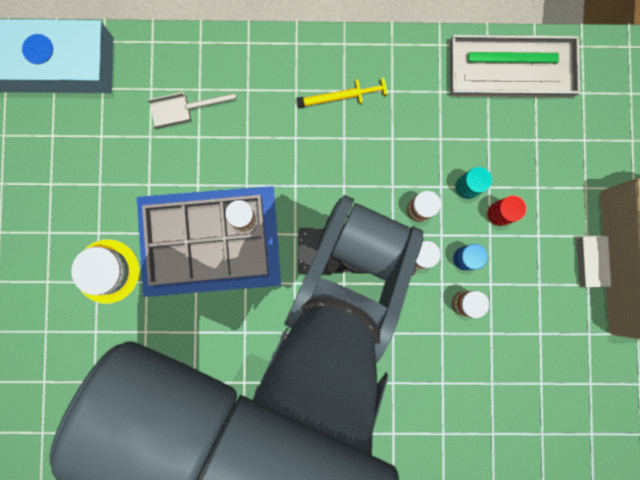

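The first bottle stands in the upper right cell (cap at (239,214), top at 0.0895 m). Next is the bottle at (0.4107, -0.3441).

send_rows --pt "-0.356 0.966 0 0 0 0" --pt "-0.356 0.966 0 0 0 0" --pt "-0.356 0.966 0 0 0 0" --pt "-0.356 0.966 0 0 0 0" --pt "-0.356 0.966 0 0 0 0" --pt "-0.356 0.966 0 0 0 0" --pt "-0.356 0.966 0 0 0 0" --pt "-0.356 0.966 0.15 0 0 0" --pt "-0.356 0.966 0.28 0 0 0" --pt "-0.356 0.966 0.36 0 0 0" --pt "-0.356 0.966 0.404 0 0 0" --pt "-0.356 0.966 0.404 0 0 0"

```text
time_s: 19.05
position: [0.4113, -0.34, 0.0472]
tcp_rot: [[1.0, 0.001, -0.002], [0.001, -1.0, 0.003], [-0.002, -0.003, -1.0]]
force: [0.0, -0.5, 0.4]
opening: 0.797
grasp_force: 0.0
```

send_rows --pt "0 0 0 0 0 0" --pt "0 0 0 0 0 0" --pt "0 0 0 0 0 0" --pt "0 0 0 0 0 0" --pt "0 0 0 0 0 0" --pt "0 0 -0.1 0 0 0" --pt "0 0 -0.25 0 0 0" --pt "0 0 -0.4 0 0 0" --pt "0 0 -0.488 0 0 0" --pt "0 0 -0.488 0 0 0" --pt "0 0 -0.488 0 0 0" --grip 0

```text
time_s: 20.15
position: [0.4106, -0.3422, 0.1702]
tcp_rot: [[1.0, -0.001, -0.001], [-0.001, -1.0, 0.001], [-0.001, -0.001, -1.0]]
force: [0.1, 0.3, -1.5]
opening: 0.587
grasp_force: 30.0
```

send_rows --pt "0.05 -0.2 0 0 0 -0.02" --pt "0.1 -0.4 0 0 0 -0.04" --pt "0.14 -0.6 0 0 0 -0.06" --pt "0.18 -0.78 0 0 0 -0.064" --pt "0.198 -0.858 0 0 0 -0.064" --pt "0.198 -0.858 0 0 0 -0.064" --pt "0.198 -0.858 0 0 0 -0.064"

```text
time_s: 20.85
position: [0.4601, -0.1278, 0.1691]
tcp_rot: [[0.995, 0.101, -0.003], [0.101, -0.995, 0.001], [-0.003, -0.001, -1.0]]
force: [-0.0, -0.7, -1.7]
opening: 0.594
grasp_force: 30.0
```

send_rows --pt "0.06 -0.2 0 0 0 0" --pt "0.12 -0.4 0 0 0 0" --pt "0.18 -0.6 0 0 0 0" --pt "0.24 -0.8 0 0 0 0" --pt "0.266 -0.892 0 0 0 0" --pt "0.266 -0.892 0 0 0 0" --pt "0.266 -0.892 0 0 0 0"

```text
time_s: 21.55
position: [0.505, 0.0993, 0.1697]
tcp_rot: [[0.995, 0.099, -0.001], [0.099, -0.995, -0.001], [-0.001, 0.001, -1.0]]
force: [0.1, -0.3, -1.3]
opening: 0.59
grasp_force: 30.0
```

send_rows --pt "0 0 0.15 0 0 0" --pt "0 0 0.3 0 0 0" --pt "0 0 0.39 0 0 0" --pt "0 0 0.43 0 0 0" --pt "0 0 0.45 0 0 0" --pt "0 0 0.462 0 0 0" --pt "0 0 0.462 0 0 0"

```text
time_s: 22.25
position: [0.5057, 0.0996, 0.0556]
tcp_rot: [[0.995, 0.099, 0.001], [0.099, -0.995, -0.0], [0.001, 0.0, -1.0]]
force: [-0.2, -1.0, -1.2]
opening: 0.591
grasp_force: 30.0
```

send_rows --pt "0 0 0 0 0 0" --pt "0 0 0 0 0 0" --pt "0 0 0 0 0 0" --pt "0 0 0 0 0 0" --pt "0 0 -0.1 0 0 0" --pt "0 0 -0.25 0 0 0" --pt "0 0 -0.384 0 0 0" --pt "0 0 -0.384 0 0 0" --grip 0.75

```text
time_s: 23.05
position: [0.5082, 0.1003, 0.1553]
tcp_rot: [[0.995, 0.1, 0.01], [0.1, -0.995, -0.0], [0.01, 0.001, -1.0]]
force: [0.9, -0.5, -0.2]
opening: 0.749
grasp_force: 0.0
```

send_rows --pt "-0.095 0.789 0 0 0 0.064" --pt "-0.095 0.789 0 0 0 0.064" --pt "-0.095 0.789 0 0 0 0.064" --pt "-0.095 0.789 0 0 0 0.064" --pt "-0.095 0.789 0 0 0 0.064" --pt "-0.095 0.789 0 0 0 0.064" --pt "-0.095 0.789 0 0 0 0.064" --grip 0.8

```text
time_s: 23.75
position: [0.5001, -0.0973, 0.1505]
tcp_rot: [[1.0, -0.001, -0.002], [-0.001, -1.0, 0.001], [-0.002, -0.001, -1.0]]
force: [-0.3, 0.2, -1.0]
opening: 0.799
grasp_force: 0.0
```

```bash
python3 look.py t5
```

```text
tub ((0.4705067574977875, 0.38046854734420776), 0.046665359288454056)
crate 1981 ((0.5336248874664307, 0.1781596839427948), (0.15772603452205658, 0.23471161723136902), 5.736843585968018)
cap [51. 49.] ((0.8997048735618591, 0.47152531147003174), 0.04509490355849266) z 0.0814
cap [427. 204.] ((0.601502001285553, -0.2537188231945038), 0.025610029697418213) z 0.0844
cap [239. 214.] ((0.5798436999320984, 0.10562515258789062), 0.02555646374821663) z 0.0896
cap [241. 253.] ((0.5039800405502319, 0.09971863776445389), 0.02550697699189186) z 0.0898
cap [426. 254.] ((0.5049429535865784, -0.2526302933692932), 0.025797080248594284) z 0.0846
crusher ((0.5021300315856934, -0.3459607660770416), 0.025228368118405342)
23.8 [ 0.50019227 -0.09685173  0.15060754]
```

Both placed bottles stand at the right height, and nothing has been knocked. Next is the bottle at (0.505, -0.2527), going to the far (+x, +y) cell.

send_rows --pt "0.019 0.623 0 0 0 0" --pt "0.019 0.623 0 0 0 0" --pt "0.019 0.623 0 0 0 0" --pt "0.019 0.623 0 0 0 0" --pt "0.019 0.623 0 0 0 0" --pt "0.019 0.623 0 0 0 0" --pt "0.019 0.623 0.15 0 0 0" --pt "0.019 0.623 0.28 0 0 0" --pt "0.019 0.623 0.37 0 0 0" --pt "0.019 0.623 0.41 0 0 0" --pt "0.019 0.623 0.41 0 0 0"

```text
time_s: 24.9
position: [0.5047, -0.2517, 0.0474]
tcp_rot: [[1.0, 0.001, -0.003], [0.001, -1.0, 0.003], [-0.003, -0.003, -1.0]]
force: [0.6, 0.6, 0.5]
opening: 0.798
grasp_force: 0.0
```

send_rows --pt "0 0 0 0 0 0" --pt "0 0 0 0 0 0" --pt "0 0 0 0 0 0" --pt "0 0 0 0 0 0" --pt "0 0 0 0 0 0" --pt "0 0 -0.1 0 0 0" --pt "0 0 -0.25 0 0 0" --pt "0 0 -0.4 0 0 0" --pt "0 0 -0.488 0 0 0" --pt "0 -0.15 -0.488 0 0 0" --pt "0 -0.3 -0.488 0 0 0" --pt "0 -0.3 -0.488 0 0 0" --grip 0

```text
time_s: 26.1
position: [0.5033, -0.1746, 0.1703]
tcp_rot: [[1.0, 0.002, -0.004], [0.002, -1.0, 0.004], [-0.004, -0.004, -1.0]]
force: [-0.9, 0.1, -1.2]
opening: 0.594
grasp_force: 30.0
```

```bash
python3 - <<'E'
from h import *
plan([[(.53,.035,.17,5.8)],[(.5638,.2575,.17,5.8)],[(.5638,.2575,.054,5.8)],[(.5638,.2575,.15,5.8)],[(.55,.06,.15,0)],[(.59,-.14,.15,0)]],start=(.505,-.1777,.170,0))
E
```

```text
0 [0.1, -0.851, 0.0, 0.0, 0.0, -0.064] rows 4.3
1 [0.224, -0.872, 0.0, 0.0, 0.0, 0.0] rows 4.5
2 [0.0, 0.0, 0.464, 0.0, 0.0, 0.0] rows 2.3
3 [0.0, 0.0, -0.384, 0.0, 0.0, 0.0] rows 1.9
4 [-0.135, 0.78, 0.0, 0.0, 0.0, 0.064] rows 4.0
5 [0.16, 0.8, 0.0, 0.0, 0.0, 0.0] rows 4.1
```

send_rows --pt "0.03 -0.2 0 0 0 -0.02" --pt "0.05 -0.4 0 0 0 -0.04" --pt "0.07 -0.6 0 0 0 -0.06" --pt "0.09 -0.78 0 0 0 -0.064" --pt "0.1 -0.851 0 0 0 -0.064" --pt "0.1 -0.851 0 0 0 -0.064" --pt "0.1 -0.851 0 0 0 -0.064"

```text
time_s: 26.8
position: [0.5309, 0.033, 0.1704]
tcp_rot: [[0.995, 0.1, -0.0], [0.1, -0.995, -0.001], [-0.0, 0.001, -1.0]]
force: [-0.8, -0.2, -0.9]
opening: 0.591
grasp_force: 30.0
```

send_rows --pt "0.05 -0.2 0 0 0 0" --pt "0.1 -0.4 0 0 0 0" --pt "0.15 -0.6 0 0 0 0" --pt "0.2 -0.78 0 0 0 0" --pt "0.224 -0.872 0 0 0 0" --pt "0.224 -0.872 0 0 0 0" --pt "0.224 -0.872 0 0 0 0" --pt "0.224 -0.872 0 0 0 0"

```text
time_s: 27.6
position: [0.5649, 0.2537, 0.1702]
tcp_rot: [[0.995, 0.097, -0.001], [0.097, -0.995, -0.001], [-0.001, 0.001, -1.0]]
force: [0.1, -0.3, -2.2]
opening: 0.591
grasp_force: 30.0
```

send_rows --pt "0 -0.012 0.15 0 0 0" --pt "0 -0.012 0.3 0 0 0" --pt "0 -0.012 0.39 0 0 0" --pt "0 -0.012 0.43 0 0 0" --pt "0 -0.012 0.45 0 0 0" --pt "0 -0.012 0.464 0 0 0" --pt "0 -0.012 0.464 0 0 0"

```text
time_s: 28.3
position: [0.5654, 0.2587, 0.0554]
tcp_rot: [[0.995, 0.099, 0.002], [0.099, -0.995, 0.0], [0.002, -0.0, -1.0]]
force: [-0.3, -0.2, -0.6]
opening: 0.591
grasp_force: 30.0
```

send_rows --pt "0 0 0 0 0 0" --pt "0 0 0 0 0 0" --pt "0 0 0 0 0 0" --pt "0 0 0 0 0 0" --pt "0 0 -0.1 0 0 0" --pt "0 0 -0.25 0 0 0" --pt "0 0 -0.384 0 0 0" --pt "0 0 -0.384 0 0 0" --grip 0.75

```text
time_s: 29.1
position: [0.5682, 0.2601, 0.156]
tcp_rot: [[0.995, 0.1, 0.011], [0.1, -0.995, 0.003], [0.011, -0.002, -1.0]]
force: [1.7, 0.4, 0.3]
opening: 0.747
grasp_force: 0.0
```

send_rows --pt "-0.135 0.78 0 0 0 0.064" --pt "-0.135 0.78 0 0 0 0.064" --pt "-0.135 0.78 0 0 0 0.064" --pt "-0.135 0.78 0 0 0 0.064" --pt "-0.135 0.78 0 0 0 0.064" --pt "-0.135 0.78 0 0 0 0.064" --grip 0.8

```text
time_s: 29.7
position: [0.55, 0.0605, 0.1501]
tcp_rot: [[1.0, -0.004, -0.001], [-0.004, -1.0, 0.001], [-0.001, -0.0, -1.0]]
force: [-0.2, 0.3, -0.7]
opening: 0.799
grasp_force: 0.0
```

send_rows --pt "0.16 0.8 0 0 0 0" --pt "0.16 0.8 0 0 0 0" --pt "0.16 0.8 0 0 0 0" --pt "0.16 0.8 0 0 0 0" --pt "0.16 0.8 0 0 0 0" --pt "0.16 0.8 0 0 0 0"

```text
time_s: 30.3
position: [0.5905, -0.1383, 0.15]
tcp_rot: [[1.0, -0.002, -0.0], [-0.002, -1.0, 0.001], [-0.0, -0.001, -1.0]]
force: [0.2, 0.7, -0.4]
opening: 0.802
grasp_force: 0.0
```

```bash
python3 look.py t6
```

```text
tub ((0.4698365032672882, 0.3797324597835541), 0.046856943517923355)
crate 1884 ((0.5337998867034912, 0.17787712812423706), (0.15778852999210358, 0.2338441014289856), 5.648892879486084)
cap [51. 50.] ((0.8981988430023193, 0.47567999362945557), 0.04523777589201927) z 0.0814
cap [239. 214.] ((0.5797891616821289, 0.10526424646377563), 0.025644559413194656) z 0.0898
cap [157. 221.] ((0.5642001628875732, 0.2594231963157654), 0.02576442062854767) z 0.0895
cap [241. 253.] ((0.504036545753479, 0.09984461218118668), 0.025521010160446167) z 0.0897
crusher ((0.5013768672943115, -0.34641051292419434), 0.02508269064128399)
30.35 [ 0.58984807 -0.13681608  0.14989243]
```

View pics/t6.png

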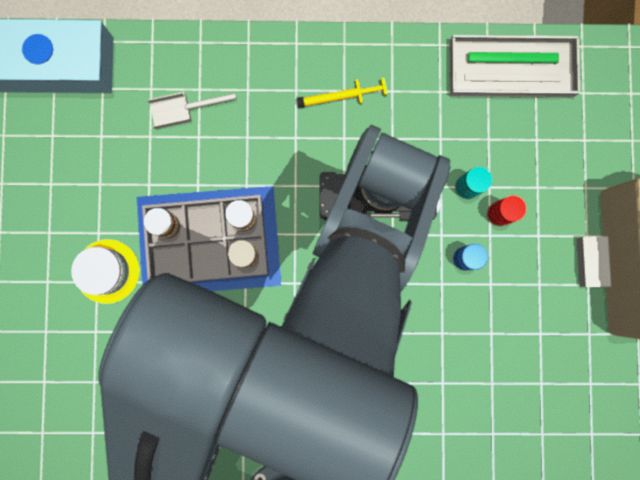

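Three bottles stand in the crate, and the arm hides the last one, with just a sliver of cap showing near (438,205). I'll locate it with the scene camera's depth.

```bash
cat > sc.py <<'E'
from h import *
p,d=viewer.capture("scene"); J=viewer.camera_info("scene")
v,u=np.mgrid[:480,:640]
X=(np.stack([(u-J["cx"])/J["fx"],(v-J["cy"])/J["fy"],np.ones(u.shape)],-1)*d[...,None]-J["t"])@J["R"]
k=(abs(X[...,2]-.085)<.005)&(p.min(-1)>120)&(X[...,1]<.32)&(X[...,1]>-.45)&(X[...,0]<.75)
for c,s in blobs(k,60): 
    P=X[k&(np.hypot(u-c[0],v-c[1])<25)]; print(c.round(),s[4],cv2.minEnclosingCircle(P[:,:2].astype(np.float32)))
E
python3 sc.py
```

```text
[361. 232.] 162 ((0.5264459252357483, 0.10068774223327637), 0.04825715720653534)
[193. 235.] 303 ((0.6020123362541199, -0.2557830810546875), 0.026216186583042145)
[357. 259.] 205 ((0.5568996667861938, 0.10153257846832275), 0.047682564705610275)
[432. 268.] 204 ((0.5624166131019592, 0.2599985599517822), 0.02645309641957283)
```

send_rows --pt "0.048 0.466 0 0 0 0" --pt "0.048 0.466 0 0 0 0" --pt "0.048 0.466 0 0 0 0" --pt "0.048 0.466 0 0 0 0" --pt "0.048 0.466 0 0 0 0" --pt "0.048 0.466 0.15 0 0 0" --pt "0.048 0.466 0.28 0 0 0" --pt "0.048 0.466 0.37 0 0 0" --pt "0.048 0.466 0.41 0 0 0" --pt "0.048 0.466 0.41 0 0 0"

```text
time_s: 31.4
position: [0.601, -0.2521, 0.0466]
tcp_rot: [[1.0, 0.001, -0.004], [0.001, -1.0, 0.003], [-0.004, -0.003, -1.0]]
force: [-0.6, 0.9, 0.3]
opening: 0.797
grasp_force: 0.0
```

send_rows --pt "0 0 0 0 0 0" --pt "0 0 0 0 0 0" --pt "0 0 0 0 0 0" --pt "0 0 0 0 0 0" --pt "0 0 0 0 0 0" --pt "0 0 -0.1 0 0 0" --pt "0 0 -0.25 0 0 0" --pt "0 0 -0.4 0 0 0" --pt "0 0 -0.488 0 0 0" --pt "0 -0.15 -0.488 0 0 0" --pt "0 -0.3 -0.488 0 0 0" --pt "0 -0.3 -0.488 0 0 0" --grip 0

```text
time_s: 32.6
position: [0.6003, -0.175, 0.1696]
tcp_rot: [[1.0, 0.002, -0.004], [0.003, -1.0, 0.004], [-0.004, -0.004, -1.0]]
force: [-0.2, -0.1, -2.6]
opening: 0.592
grasp_force: 30.0
```

```bash
python3 - <<'E'
from h import *
plan([[(.55,.03,.17,5.8)],[(.4882,.2498,.17,5.8)],[(.4882,.2498,.054,5.8)]],start=(.602,-.179,.170,0))
E
```

```text
0 [-0.208, -0.836, 0.0, 0.0, 0.0, -0.064] rows 4.3
1 [-0.157, -0.9, 0.0, 0.0, 0.0, 0.0] rows 4.6
2 [0.0, 0.0, 0.464, 0.0, 0.0, 0.0] rows 2.3
```

send_rows --pt "-0.05 -0.2 0 0 0 -0.02" --pt "-0.1 -0.4 0 0 0 -0.04" --pt "-0.15 -0.6 0 0 0 -0.06" --pt "-0.19 -0.76 0 0 0 -0.064" --pt "-0.208 -0.836 0 0 0 -0.064" --pt "-0.208 -0.836 0 0 0 -0.064" --pt "-0.208 -0.836 0 0 0 -0.064"

```text
time_s: 33.3
position: [0.5507, 0.0287, 0.17]
tcp_rot: [[0.995, 0.1, 0.001], [0.1, -0.995, -0.001], [0.0, 0.001, -1.0]]
force: [0.1, 0.1, -1.9]
opening: 0.592
grasp_force: 30.0
```

send_rows --pt "-0.04 -0.2 0 0 0 0" --pt "-0.07 -0.4 0 0 0 0" --pt "-0.1 -0.6 0 0 0 0" --pt "-0.14 -0.8 0 0 0 0" --pt "-0.157 -0.9 0 0 0 0" --pt "-0.157 -0.9 0 0 0 0" --pt "-0.157 -0.9 0 0 0 0" --pt "-0.157 -0.9 0 0 0 0"

```text
time_s: 34.1
position: [0.4901, 0.2474, 0.1699]
tcp_rot: [[0.995, 0.097, 0.0], [0.097, -0.995, -0.001], [0.0, 0.001, -1.0]]
force: [0.3, 0.4, -1.5]
opening: 0.591
grasp_force: 30.0
```

send_rows --pt "0 -0.008 0.15 0 0 0" --pt "0 -0.008 0.3 0 0 0" --pt "0 -0.008 0.39 0 0 0" --pt "0 -0.008 0.43 0 0 0" --pt "0 -0.008 0.45 0 0 0" --pt "0 -0.008 0.464 0 0 0" --pt "0 -0.008 0.464 0 0 0"

```text
time_s: 34.8
position: [0.4899, 0.2509, 0.055]
tcp_rot: [[0.995, 0.099, 0.002], [0.099, -0.995, 0.001], [0.002, -0.0, -1.0]]
force: [0.2, 0.1, -1.2]
opening: 0.588
grasp_force: 30.0
```

send_rows --pt "0 0 0 0 0 0" --pt "0 0 0 0 0 0" --pt "0 0 0 0 0 0" --pt "0 0 0 0 0 0" --pt "0 0 -0.1 0 0 0" --pt "0 0 -0.25 0 0 0" --pt "0 0 -0.384 0 0 0" --pt "0 0 -0.384 0 0 0" --grip 0.75

```text
time_s: 35.6
position: [0.492, 0.2522, 0.1546]
tcp_rot: [[0.995, 0.1, 0.01], [0.1, -0.995, 0.003], [0.01, -0.002, -1.0]]
force: [0.5, 0.3, 0.2]
opening: 0.748
grasp_force: 0.0
```

send_rows --pt "-0.08 0.8 -0.1 0 0 0" --pt "-0.08 0.8 -0.1 0 0 0" --pt "-0.08 0.8 -0.1 0 0 0" --pt "-0.08 0.8 -0.1 0 0 0" --pt "-0.08 0.8 -0.1 0 0 0" --pt "-0.08 0.8 -0.1 0 0 0"

```text
time_s: 36.2
position: [0.4885, 0.0489, 0.1747]
tcp_rot: [[0.995, 0.096, -0.001], [0.096, -0.995, 0.0], [-0.001, -0.0, -1.0]]
force: [0.3, 0.4, -0.1]
opening: 0.75
grasp_force: 0.0
```

send_rows --pt "-0.08 0.9 -0.1 0 0 0" --pt "-0.08 0.9 -0.1 0 0 0" --pt "-0.08 0.9 -0.1 0 0 0" --pt "-0.08 0.9 -0.1 0 0 0" --pt "-0.08 0.9 -0.1 0 0 0" --pt "-0.08 0.9 -0.1 0 0 0" --pt "-0.08 0.9 -0.1 0 0 0" --pt "-0.08 0.9 -0.1 0 0 0"

```text
time_s: 37.0
position: [0.4906, -0.1732, 0.1993]
tcp_rot: [[0.995, 0.102, -0.002], [0.102, -0.995, 0.002], [-0.002, -0.002, -1.0]]
force: [1.1, -0.1, 0.2]
opening: 0.75
grasp_force: 0.0
```

```bash
python3 look.py t7
```

```text
tub ((0.46899503469467163, 0.38036349415779114), 0.04750774800777435)
crate 2030 ((0.533652663230896, 0.17784640192985535), (0.15773466229438782, 0.23377886414527893), 5.635530948638916)
cap [51. 49.] ((0.9004330635070801, 0.47202518582344055), 0.04562736675143242) z 0.0813
cap [239. 214.] ((0.5797989964485168, 0.10546672344207764), 0.025550562888383865) z 0.0895
cap [157. 221.] ((0.5638623833656311, 0.25944745540618896), 0.025920510292053223) z 0.0893
cap [241. 253.] ((0.5040076971054077, 0.09952311962842941), 0.025530032813549042) z 0.0897
cap [160. 261.] ((0.48826780915260315, 0.2518713176250458), 0.025890551507472992) z 0.0895
crusher 0
37.05 [ 0.49070052 -0.17332002  0.19948453]
```

View pics/t7.png

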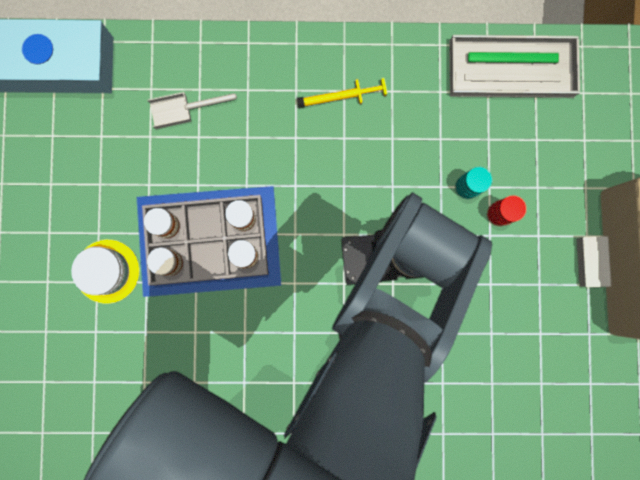

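All four bottles stand in the corner cells (caps at (157,221), (239,214), (241,253), (160,261)). The crate is square on the mat and the tub is on the spot. The pictures together show the whole counter with no other amber bottle, so I'll hand in.

```bash
python3 -c "
from rig import ticket
print(ticket.hand_in())"
```

```text
the job is handed in; nothing more can be done
None
```

The job is handed in, though no verdict came back: the tub is about 3 mm from the yellow spot's centre, the crate is square on the blue mat, all four amber bottles stand in its corner cells, and the crusher was last seen unmoved before the final bottle was picked.

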